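# Fullest tea tin over the squared-up board

## Robot

A 7-joint arm with a two-finger parallel gripper is mounted at the origin on the work surface. World frame = base frame: x ahead of the robot, y to its left, z up, the work surface at z = 0. Lengths are in m, angles in rad, forces in N, time in s.
With the tool pointing down it reaches from about 0.425 to 0.8 m from the base axis. Payload 8.3 kg.
Tool frame: the origin (TCP) lies midway between the tips of the shut fingers; the grasp point (between the pads) lies 19 mm behind it; z points along the fingers, y is the line along which they close (so a half turn about z gives the same grasp; the last joint's range is limited). The gripper opens to 85 mm and grips with 20 to 120 N. Pads are 22 mm wide; open, the fingers measure 114 mm over their backs; the gripper's body (76 mm by 85 mm) begins 54 mm behind the grasp point. The pads swing forward as they close: fully open they stand 13 mm farther back than shut.
Start: joints at [1.263, 0.383, 0.016, 1.37, -0.006, 1.388, -0.046], TCP at [0.152, -0.606, 0.231] pointing down, gripper open.
Joint ranges: [-2.95, 2.95], [-0.25, 2.06], [-1.52, 1.56], [0.18, 2.33], [-1.44, 4.58], [0.02, 2.06], [-3.01, 3.01]. Speed limits (rad/s): [2.39, 2.39, 3.01, 3.01, 3.14, 3.14, 3.14].

## Interface

Orientations are given as [roll, pitch, yaw] about the fixed x, y, z axes, in that order (R = Rz(yaw) Ry(pitch) Rx(roll)).
In Python, from workcell import r, eyes, job gives the robot as it stands (r), with the cameras (eyes) and the job (job).
- The arm moves only by the tool shift_gripper, called after "Emit:" as name([rows], argument=value, ...), one row to a line, values as JSON. Schema: {"type":"object","properties":{"ticks":{"type":"array","items":{"type":"object","properties":{"x":{"type":"number"},"y":{"type":"number"},"z":{"type":"number"},"turn":{"type":"number"},"aperture":{"type":"number"}},"additionalProperties":false,"required":["aperture"]},"minItems":1,"maxItems":12},"force":{"type":"number"},"only":{"type":"string"},"quiet":{"type":"boolean"},"lines":{"type":"string"}},"required":["ticks"],"additionalProperties":false}. ticks is a list of rows, 1 to 12 of them, each an object with the fields x, y, z (the shift in shares of the most that a row can go, 1 being 62.5 mm), turn (a turn about the tool's z in fractions of the full range, 1 being pi rad), aperture (the finger opening in m); a field left out counts as zero (the opening has to be given); each row shifts and turns the commanded pose from where the row before left it, along the tool's axes as they then stand; what a row does not reach is not made up. A row lasts 1/8 s, in which the tool goes at most 0.0625 m and 0.188 rad, less where a joint would pass 70% of its speed; a pose out of reach is approached as far as the arm can. The fingers move at their own pace and stop on an object; force is the grip in N (left out, the last holds). Time passes only in rows, so rows that do not move let the fingers close. The tool returns the time, the measured TCP pose, the force, the opening and the grip force at its end. only (a regular expression) keeps the lines of the reply that match it, lines (a string "A,B") keeps lines A to B, and quiet returns only ok. Shift and turn numbers lie between -1 and 1, and a call with a number outside is refused. Input that does not fit is refused with a message, and nothing moves.
- r.read_state(): the state, without advancing time (a new reading comes with each control period).
- eyes.camera(name): name is "side" or "top" or "wrist"; returns (picture, depth): 480x640x3 uint8, red, green, blue; 480x640 float32, m along the optical axis (not along the pixel's ray), 0 where there is no reading.
- eyes.get_calibration(name): a dict with "mtx" (3x3 intrinsics, pixels), "distortion" ([k1, k2, p1, p2, k3] as OpenCV has them; the pictures are not rectified), "extrinsics" (4x4, takes a point from world to camera coordinates). Camera axes: x right, y down, z forward; pixel columns grow to the right and rows downward; lengths in m; the calibration is good to about 2 mm. A picture is of the moment at which its call begins: read the wrist's pose just before it. get_calibration takes no time and is no camera call; for the wrist camera it gives the pose at the moment of the call.
- job.sign_off(): hands the job in; it is judged then, once.
The state is a dict: "time_s": time; "q": joint angles; "qd": joint speeds; "joint_torque": joint torques, N m; "tcp_pos": TCP position; "orientation": TCP orientation; "wrist_force": force on the tool from outside, world axes, zero at the start; "moment": the same for the moment, N m; "finger_gap": finger opening in m; "grip_force": force on a finger pad.
Only numpy, scipy, OpenCV 4.12 (cv2) and the standard library are available. Lean on these libraries where they do the work, as an engineer would, in place of code of your own. Each camera call takes 0.05 s, during which the arm holds its last target. There are 200 camera calls.

## Task

Get the counter ready for filling the teapot: push the wooden board into the corner of the tiled splash guard so that it lies flat, square and flush against both walls. Then find the fullest of the three tea tins - they look alike, so only their weight tells - and hold that one up, upright and still, about 20 cm above the middle of the board, with the board still flush and the other two tins standing upright on the bare counter. Finish while holding the tin up: do not put it down or let go; tip no tin over on the way and leave the other kitchen things where they are.

Things in the scene. Friction and masses are not known exactly. Their poses are not given: they have to be found in the camera images.
- board: loose wooden serving board lying flat, 170 mm (its x) by 240 mm (its y) by 22 mm thick, 0.6 to 0.85 kg, dark groove round the top; origin at the centre of its underside
- corner: fixed L-shaped splash guard, white tile, flat oak cap, walls 60 mm high, 16 mm thick. Origin on the counter at the inner corner. Far wall: inner face at x = 0, running 260 mm towards -y; side wall: inner face at y = 0, running 240 mm towards -x. The board belongs at x < 0, y < 0: flush, its origin is at x = -85, y = -120 mm in this frame, axes parallel to this frame's
- tin_a: closed round tea tin, cream body with a flat pale-wood lid, 58 mm diameter all the way up, 92 mm tall, one of three that look identical; origin at the centre of its underside, z up. The three weigh 0.2 to 0.65 kg; the fullest is at least 120 g heavier than either other one
- tin_b: closed round tea tin, cream body with a flat pale-wood lid, 58 mm diameter all the way up, 92 mm tall, one of three that look identical; origin at the centre of its underside, z up. The three weigh 0.2 to 0.65 kg; the fullest is at least 120 g heavier than either other one
- tin_c: closed round tea tin, cream body with a flat pale-wood lid, 58 mm diameter all the way up, 92 mm tall, one of three that look identical; origin at the centre of its underside, z up. The three weigh 0.2 to 0.65 kg; the fullest is at least 120 g heavier than either other one
- mug: blue mug, 78 mm wide, 92 mm tall, bystander; origin under its centre
- pepper_mill: dark wooden pepper mill, 54 mm wide, 168 mm tall, bystander; origin under its centre
- honey_jar: amber jar with a brass cap, 68 mm wide, 85 mm tall, bystander; origin under its centre
- salt_bowl: small white bowl, 60 mm wide, 30 mm tall, bystander among the tins; origin under its centre
- spoon: wooden spoon lying on the counter, 260 mm long along its x, bystander; origin near its middle on the underside
- soap: white soap bottle with a black cap, 64 mm wide, 170 mm tall, bystander; origin under its centre

How it is judged:
By the outcome, as a careful person would: the job done as asked, in the order asked, and still so for the second after the job is handed in, while the arm keeps its last pose, push and grip.
It also fails if it takes over 72 s, if anything falls off the work surface, if the arm or the gripper's body presses on something with over 40 N, if the wrist force passes 120 N, or if a joint passes its speed limit or range.

## Working session

There is one attempt and no reset: what is moved stays moved. The work goes in short steps, Python scripts to look and compute and a tool call to move; the robot and the scene stay as the last step left them, time stands still between calls to the robot, and variables do not carry over. Pictures are saved under pics/ and viewed, at most 10 in all, crops included, and the job is handed in when it is done.

```bash
ls; mkdir -p pics; python3 - <<'E'
from workcell import r, eyes, job
import cv2,numpy as np,pickle
s=r.read_state(); print(s)
for n in("top","side"):
    p,d=eyes.camera(n); c=eyes.get_calibration(n)
    cv2.imwrite(f"pics/{n}0.png",p[:,:,::-1]); pickle.dump((p,d,c),open(f"{n}0.pkl","wb")); print(c)
E
```

```text
pics
workcell.py
{'time_s': 0.0, 'q': array([ 1.26309115,  0.3842413 ,  0.01633998,  1.3711571 , -0.00626731,
        1.38816984, -0.04647154]), 'qd': array([-0.00097899,  0.00199526,  0.00102006, -0.00138057,  0.00059587,
        0.00111207,  0.00016165]), 'joint_torque': array([-2.34114877e-04, -6.27588916e+01,  8.44102688e-01, -3.71828055e+01,
        1.64589006e-02,  1.41974055e-02,  3.48992451e-06]), 'tcp_pos': array([ 0.15140329, -0.60587605,  0.2302753 ]), 'orientation': array([-3.13966737e+00,  5.35181044e-05,  2.44934909e-01]), 'wrist_force': array([-0.27139763, -0.66732119,  0.03366162]), 'moment': array([-0.00027325, -0.09054065, -0.01149126]), 'grip_force': 0.0, 'finger_gap': 0.08561120113841493}
{'mtx': array([[478.96215488,   0.        , 313.55869823],
       [  0.        , 478.96215488, 247.02963912],
       [  0.        ,   0.        ,   1.        ]]), 'distortion': array([0.00103422, 0.        , 0.        , 0.        , 0.        ]), 'extrinsics': array([[-0.02550725, -0.99965813,  0.00574541,  0.07380372],
       [-0.98266328,  0.02401703, -0.18383704,  0.57887422],
       [ 0.1836362 , -0.01033498, -0.98293994,  0.99271402],
       [ 0.        ,  0.        ,  0.        ,  1.        ]])}
{'mtx': array([[575.35373189,   0.        , 320.80714829],
       [  0.        , 575.35373189, 241.60231672],
       [  0.        ,   0.        ,   1.        ]]), 'distortion': array([-0.14373764,  0.        ,  0.        ,  0.        ,  0.        ]), 'extrinsics': array([[-0.96907436, -0.24659732, -0.00920011,  0.57208055],
       [-0.1778277 ,  0.72370199, -0.66680787,  0.07450971],
       [ 0.17109117, -0.64455037, -0.74517288,  1.54873925],
       [ 0.        ,  0.        ,  0.        ,  1.        ]])}
```

View pics/top0.png

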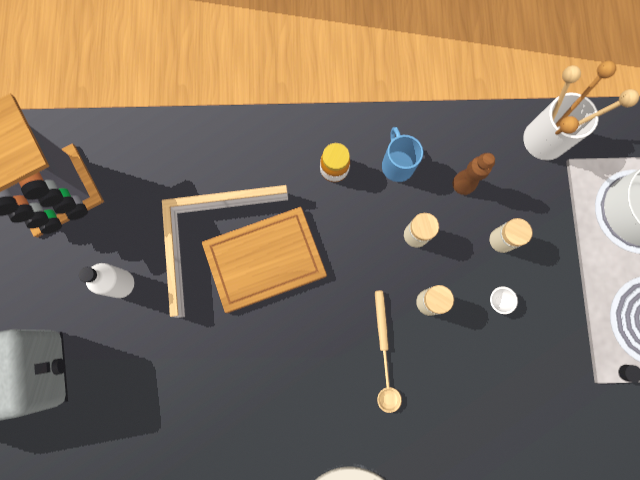

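View pics/side0.png

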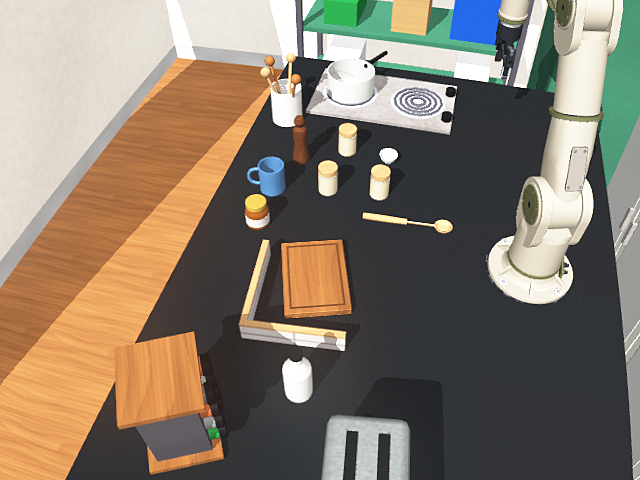

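The top view shows the board at about (265,260), with the corner's inner vertex near (177,212). The tin lids are at (425,227), (517,232) and (439,297), the salt bowl at (504,300) and the spoon at about (384,350). Next I turn the pixels into positions.

```bash
cat > h.py <<'E'
import cv2,numpy as np
def cast(uv,c,z):
    """pixels -> world points on plane z"""
    uv=np.asarray(uv,np.float32).reshape(-1,1,2)
    n=cv2.undistortPoints(uv,c["mtx"],c["distortion"]).reshape(-1,2)
    T=np.linalg.inv(c["extrinsics"]); d=np.c_[n,np.ones(len(n))]@T[:3,:3].T; o=T[:3,3]
    return o+d*((z-o[2])/d[:,2])[:,None]
def cloud(d,c):
    v,u=np.mgrid[:480,:640]; n=cv2.undistortPoints(np.stack([u,v],-1).reshape(-1,1,2).astype(np.float32),c["mtx"],c["distortion"]).reshape(-1,2)
    T=np.linalg.inv(c["extrinsics"]); P=np.c_[n,np.ones(len(n))]*d.reshape(-1,1)
    return (P@T[:3,:3].T+T[:3,3]).reshape(480,640,3)
def blobs(W,lo,hi,amin=40):
    m=((W[...,2]>lo)&(W[...,2]<hi)).astype(np.uint8)
    m=cv2.morphologyEx(m,cv2.MORPH_OPEN,np.ones((3,3)))
    cs,_=cv2.findContours(m,cv2.RETR_EXTERNAL,cv2.CHAIN_APPROX_NONE)
    return [k for k in cs if cv2.contourArea(k)>amin]
def scene(p,d,c):
    W=cloud(d,c)
    for nm,lo,hi,z in(("board",.014,.03,.022),("cap",.052,.068,.06),("lid",.084,.1,.092)):
        for k in blobs(W,lo,hi):
            P=cast(k,c,z)[:,:2]; (cx,cy),(w,h),a=cv2.minAreaRect((P*1000).astype(np.float32))
            print(nm,k.reshape(-1,2).mean(0).round(),"c",round(cx,1),round(cy,1),"size",round(w),round(h),"ang",round(a,2))
    return W
E
python3 - <<'E'
import pickle; from h import *
for n in("top","side"):
    p,d,c=pickle.load(open(n+"0.pkl","rb")); print(n); W=scene(p,d,c)
    if n=="top":
        for u,v in((220,330),(265,260),(177,212),(330,170),(400,160),(504,300),(389,400),(380,300),(108,282)): print((u,v),W[v,u].round(3))
E
```

```text
top
board [381. 321.] c 419.9 -85.2 size 129 18 ang 2.22
board [507. 300.] c 456.4 -365.2 size 51 34 ang 3.07
board [629. 317.] c 416.1 -620.8 size 63 167 ang 81.38
board [263. 260.] c 562.1 171.7 size 170 239 ang 18.78
board [635. 200.] c 679.9 -681.2 size 23 87 ang 81.4
board [612. 221.] c 635.7 -624.7 size 171 67 ang 15.44
board [616. 176.] c 737.3 -648.7 size 17 35 ang 31.32
board [533. 148.] c 812.0 -462.7 size 69 18 ang 35.86
cap [ 56. 390.] c 295.5 592.8 size 58 10 ang 2.04
cap [ 48. 220.] c 655.0 636.4 size 31 51 ang 83.41
cap [ 75. 210.] c 676.8 583.7 size 23 38 ang 31.93
cap [619. 214.] c 640.8 -616.7 size 115 29 ang 10.46
cap [200. 227.] c 579.7 242.5 size 255 276 ang 5.78
cap [333. 169.] c 755.8 11.2 size 65 27 ang 77.21
cap [542. 142.] c 807.8 -464.1 size 59 15 ang 37.26
lid [ 48. 390.] c 298.1 593.2 size 65 11 ang 2.52
lid [ 45. 347.] c 382.9 606.5 size 60 10 ang 12.18
lid [439. 300.] c 457.1 -195.2 size 56 56 ang 86.08
lid [517. 232.] c 595.3 -373.0 size 58 56 ang 88.6
lid [424. 227.] c 612.0 -176.8 size 58 54 ang 88.61
lid [628. 210.] c 637.6 -614.5 size 98 22 ang 11.
[... 635 characters left out ...]
65.5 size 34 105 ang 57.15
board [315. 278.] c 563.3 177.5 size 170 244 ang 18.82
board [274. 189.] c 762.8 -113.2 size 59 24 ang 34.12
board [344. 103.] c 658.3 -602.8 size 30 65 ang 89.73
board [411.  98.] c 431.0 -691.0 size 167 92 ang 78.35
cap [216. 431.] c 649.1 662.9 size 34 15 ang 22.82
cap [530. 270.] c 13.6 57.4 size 38 115 ang 77.55
cap [277. 307.] c 580.7 248.3 size 255 282 ang 6.06
cap [257. 213.] c 768.0 30.2 size 60 34 ang 22.6
lid [187. 439.] c 691.7 708.4 size 65 8 ang 28.34
lid [527. 261.] c 30.0 56.5 size 24 78 ang 61.99
lid [380. 172.] c 457.7 -192.5 size 57 62 ang 13.96
lid [327. 167.] c 614.9 -174.4 size 53 59 ang 13.69
lid [347. 129.] c 595.1 -366.9 size 54 63 ang 13.0
```

The manual's scale: shifts go in shares of 62.5 mm and turns go in shares of pi rad. Converting my numbers, 0.047 m is 0.752, -0.0406 m is -0.6496.

Emit:
shift_gripper([
  {"x": 0.752,"y": -0.6496,"aperture": 0.085},
  {"x": 0.752,"y": -0.6496,"aperture": 0.085},
  {"x": 0.752,"y": -0.6496,"aperture": 0.085},
  {"x": 0.752,"y": -0.6496,"aperture": 0.085},
  {"x": 0.752,"y": -0.6496,"aperture": 0.085},
  {"x": 0.752,"y": -0.6496,"aperture": 0.085},
  {"x": 0.752,"y": -0.6496,"aperture": 0.085},
  {"x": 0.752,"y": -0.6496,"aperture": 0.085},
  {"x": 0.752,"y": -0.6496,"aperture": 0.085},
  {"x": 0.752,"y": -0.6496,"aperture": 0.085},
  {"x": 0.752,"y": -0.6496,"aperture": 0.085},
  {"x": 0.752,"y": -0.6496,"aperture": 0.085},
])

```text
time_s: 1.6
tcp_pos: [0.5814, 0.0044, 0.2311]
orientation: [3.142, 0.0, 0.244]
wrist_force: [1.2, -0.5, 0.1]
finger_gap: 0.0847
grip_force: 0.0
```

Emit:
shift_gripper([
  {"turn": -0.0567,"aperture": 0.085},
  {"turn": -0.0567,"aperture": 0.085},
  {"turn": -0.0567,"aperture": 0.085},
  {"turn": -0.0567,"aperture": 0.085},
  {"turn": -0.0567,"aperture": 0.085},
  {"turn": -0.0567,"aperture": 0.085},
  {"turn": -0.0567,"aperture": 0.085},
  {"turn": -0.0567,"aperture": 0.085},
  {"aperture": 0.085},
])

```text
time_s: 2.72
tcp_pos: [0.5804, 0.0029, 0.2309]
orientation: [-3.141, -0.0, 1.668]
wrist_force: [-0.1, -0.2, -0.2]
finger_gap: 0.0848
grip_force: 0.0
```

```bash
cat >> h.py <<'E'
I=np.array([.6791,.3772]); TH=np.radians(5.85)
def step(xc=None,yc=None,yaw=None,w=None,z=None):
    """tool-axis move to corner-frame (xc,yc) or world w; prints state"""
    from workcell import r, eyes, job
    s=r.read_state(); p=np.array(s["tcp_pos"]); y=s["orientation"][2]
    ex=np.array([np.cos(TH),np.sin(TH)]); ey=np.array([-ex[1],ex[0]])
    print("t",round(s["time_s"],2),"tcp",p.round(4),"rpy",np.round(s["orientation"],4),"corner",round((p[:2]-I)@ex,4),round((p[:2]-I)@ey,4),"F",np.round(s["wrist_force"],2),"gap",round(s["finger_gap"],4),"grip",round(s["grip_force"],1),"q7",round(s["q"][6],2))
    t=w if w is not None else I+xc*ex+yc*ey
    D=np.array(t)-p[:2]; c,n=np.cos(y),np.sin(y)
    print("dx",(D@[c,n]).round(4),"dy",(D@[n,-c]).round(4),"dz",None if z is None else round(p[2]-z,4),"turn",None if yaw is None else round((y-yaw+np.pi)%(2*np.pi)-np.pi,4))
E
python3 -c "
from h import *
step(-.136,-.362,TH+np.pi/2,z=-.003)"
```

```text
t 2.73 tcp [0.5804 0.0029 0.2309] rpy [-3.1407e+00 -4.0000e-04  1.6675e+00] corner -0.1364 -0.3623 F [-0.07 -0.21 -0.21] gap 0.0848 grip 0.0 q7 -0.16
dx 0.0003 dy 0.0004 dz 0.2339 turn -0.0054
```

Converted, 0.055 m is 0.88, 0.04 m is 0.64, -0.005 rad is -0.0016.

Emit:
shift_gripper([
  {"z": 0.88,"aperture": 0.085},
  {"z": 0.88,"aperture": 0.085},
  {"z": 0.88,"aperture": 0.085},
  {"z": 0.64,"aperture": 0.085},
  {"z": 0.24,"aperture": 0.085},
  {"z": 0.128,"turn": -0.0016,"aperture": 0.085},
  {"z": 0.096,"aperture": 0.085},
  {"aperture": 0.085},
])

```text
time_s: 3.72
tcp_pos: [0.5812, 0.0031, -0.0018]
orientation: [3.14, 0.0, 1.673]
wrist_force: [0.2, 0.4, 0.8]
finger_gap: 0.085
grip_force: 0.0
```

Emit:
shift_gripper([
  {"x": 0.192,"aperture": 0.085},
  {"x": 0.192,"aperture": 0.085},
  {"x": 0.192,"aperture": 0.085},
  {"x": 0.192,"aperture": 0.085},
  {"x": 0.192,"aperture": 0.085},
  {"x": 0.192,"aperture": 0.085},
  {"x": 0.128,"aperture": 0.085},
  {"x": 0.128,"aperture": 0.085},
  {"aperture": 0.085},
])

```text
time_s: 4.85
tcp_pos: [0.5713, 0.092, -0.0026]
orientation: [3.141, -0.001, 1.675]
wrist_force: [-0.7, -0.7, -0.3]
finger_gap: 0.0851
grip_force: 0.0
```

```bash
python3 - <<'E'
from h import *; from workcell import r, eyes, job
step(-.136,-.251,TH+np.pi/2)
p,d=eyes.camera("top"); scene(p,d,eyes.get_calibration("top")); cv2.imwrite("pics/t1.png",p[120:340,100:400,::-1])
E
```

```text
t 4.85 tcp [ 0.5713  0.092  -0.0026] rpy [ 3.1414e+00 -1.0000e-03  1.6751e+00] corner -0.1363 -0.2727 F [-0.72 -0.66 -0.34] gap 0.0851 grip 0.0 q7 -0.44
dx 0.0217 dy 0.0003 dz None turn 0.0022
board [507. 299.] c 458.1 -365.6 size 50 31 ang 9.45
board [629. 315.] c 412.3 -621.2 size 62 174 ang 81.38
board [231. 260.] c 572.6 229.7 size 170 236 ang 10.91
board [613. 223.] c 634.2 -626.7 size 169 67 ang 14.26
board [534. 148.] c 810.1 -465.3 size 72 20 ang 36.19
cap [ 56. 389.] c 296.6 593.7 size 60 10 ang 4.23
cap [ 53. 346.] c 383.3 606.3 size 56 9 ang 10.27
cap [ 48. 220.] c 654.8 636.1 size 31 50 ang 82.83
cap [ 74. 211.] c 672.1 582.1 size 18 39 ang 47.48
cap [621. 216.] c 633.4 -620.0 size 125 32 ang 16.64
cap [199. 228.] c 579.0 243.2 size 256 275 ang 5.78
cap [467. 181.] c 720.5 -285.7 size 39 19 ang 46.62
cap [334. 170.] c 752.9 7.3 size 58 23 ang 86.15
cap [545. 144.] c 802.6 -472.3 size 69 21 ang 52.27
lid [ 48. 390.] c 299.0 594.0 size 64 8 ang 4.4
lid [ 45. 346.] c 382.8 606.9 size 60 10 ang 11.55
lid [438. 300.] c 457.1 -195.3 size 56 56 ang 88.56
lid [518. 232.] c 595.1 -373.3 size 57 58 ang 84.35
lid [424. 227.] c 612.0 -176.7 size 58 54 ang 88.61
lid [627. 207.] c 644.4 -614.6 size 110 25 ang 7.15
lid [333. 159.] c 767.7 11.7 size 55 40 ang 41.74
lid [342. 152.] c 785.7 -9.1 size 33 23 ang 2.53
lid [417. 144.] c 797.2 -172.1 size 46 13 ang 33.73
lid [550. 137.] c 809.5 -467.2 size 71 21 ang 41.95
```

View pics/t1.png

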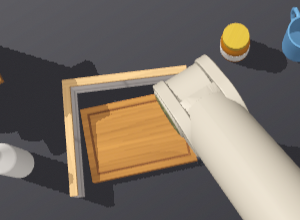

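The board (crop 90–195, 95–180) is turning clockwise and its left edge is nearing the side wall. I'll keep pushing.

Converted, 0.008 m is 0.128, 0.006 m is 0.096.

Emit:
shift_gripper([
  {"x": 0.128,"aperture": 0.085},
  {"x": 0.096,"aperture": 0.085},
  {"x": 0.048,"aperture": 0.085},
  {"aperture": 0.085},
])

```text
time_s: 5.4
tcp_pos: [0.5694, 0.106, -0.0029]
orientation: [-3.14, 0.002, 1.673]
wrist_force: [-2.3, -7.6, 3.7]
finger_gap: 0.0848
grip_force: 3.5
```

Emit:
shift_gripper([
  {"x": 0.048,"aperture": 0.085},
  {"x": 0.048,"aperture": 0.085},
  {"aperture": 0.085},
])

```text
time_s: 5.78
tcp_pos: [0.5683, 0.1082, -0.0031]
orientation: [-3.138, 0.007, 1.671]
wrist_force: [-6.9, -17.0, 8.8]
finger_gap: 0.0854
grip_force: 8.1
```

```bash
python3 - <<'E'
from h import *; from workcell import r, eyes, job
step(-.136,-.251,TH+np.pi/2)
p,d=eyes.camera("top"); c=eyes.get_calibration("top"); W=cloud(d,c)
for k in blobs(W,.014,.03,3000): print(cv2.minAreaRect((cast(k,c,.022)[:,:2]*1000).astype(np.float32)))
E
```

```text
t 5.78 tcp [ 0.5683  0.1082 -0.0031] rpy [-3.1377  0.007   1.6712] corner -0.1377 -0.2563 F [ -6.91 -16.96   8.85] gap 0.0854 grip 8.1 q7 -0.48
dx 0.0053 dy 0.0016 dz None turn -0.0017
((575.4837036132812, 247.00819396972656), (170.2655029296875, 235.8140869140625), 7.761125087738037)
```

Converted, -0.06 m is -0.96, -0.03 m is -0.48.

Emit:
shift_gripper([
  {"x": -0.48,"aperture": 0.085},
  {"z": -0.96,"aperture": 0.085},
  {"z": -0.96,"aperture": 0.085},
  {"x": 0.8,"y": -0.576,"aperture": 0.085},
  {"x": 0.8,"y": -0.576,"aperture": 0.085},
  {"x": 0.8,"y": -0.576,"aperture": 0.085},
  {"x": 0.32,"y": -0.224,"aperture": 0.085},
])

```text
time_s: 6.7
tcp_pos: [0.4302, 0.2446, 0.1179]
orientation: [3.141, -0.002, 1.68]
wrist_force: [-0.9, -1.2, -0.3]
finger_gap: 0.0849
grip_force: 0.0
```

Emit:
shift_gripper([
  {"turn": 0.0555,"aperture": 0.085},
  {"turn": 0.0555,"aperture": 0.085},
  {"turn": 0.0555,"aperture": 0.085},
  {"turn": 0.0555,"aperture": 0.085},
  {"turn": 0.0555,"aperture": 0.085},
  {"turn": 0.0555,"aperture": 0.085},
  {"turn": 0.0555,"aperture": 0.085},
  {"turn": 0.0555,"aperture": 0.085},
  {"turn": 0.0555,"aperture": 0.085},
  {"aperture": 0.085},
])

```text
time_s: 7.95
tcp_pos: [0.4331, 0.2412, 0.1175]
orientation: [-3.141, -0.0, 0.106]
wrist_force: [-0.1, 0.2, 0.7]
finger_gap: 0.0848
grip_force: 0.0
```

```bash
python3 - <<'E'
from h import *; from workcell import r, eyes, job
step(-.26,-.12,TH,z=-.003)
p,d=eyes.camera("top"); c=eyes.get_calibration("top"); W=cloud(d,c)
for k in blobs(W,.014,.03,3000): print(cv2.minAreaRect((cast(k,c,.022)[:,:2]*1000).astype(np.float32)))
cv2.imwrite("pics/t2.png",p[120:340,100:400,::-1])
E
```

```text
t 7.95 tcp [0.4331 0.2412 0.1175] rpy [-3.1406e+00 -5.0000e-04  1.0560e-01] corner -0.2586 -0.1102 F [-0.09  0.23  0.69] gap 0.0848 grip 0.0 q7 -2.17
dx -0.0015 dy 0.0098 dz 0.1205 turn 0.0035
((576.0699462890625, 242.53860473632812), (170.63600158691406, 242.995361328125), 7.624096393585205)
```

View pics/t2.png

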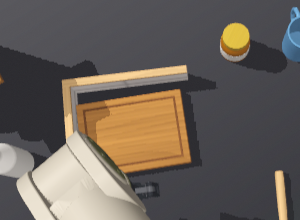

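The board is against the side wall and about 2° off square, with a gap left to the far wall at the top. Next I push it towards +x.

Converted, 0.05 m is 0.8, 0.04 m is 0.64, 0.003 rad is 0.001.

Emit:
shift_gripper([
  {"y": 0.16,"z": 0.8,"aperture": 0.085},
  {"z": 0.64,"turn": 0.001,"aperture": 0.085},
  {"z": 0.272,"aperture": 0.085},
  {"z": 0.128,"aperture": 0.085},
  {"z": 0.08,"aperture": 0.085},
  {"aperture": 0.085},
])

```text
time_s: 8.75
tcp_pos: [0.435, 0.2307, -0.002]
orientation: [-3.141, -0.001, 0.101]
wrist_force: [0.1, 0.6, 0.0]
finger_gap: 0.0847
grip_force: 0.0
```

Emit:
shift_gripper([
  {"x": 0.192,"aperture": 0.085},
  {"x": 0.192,"aperture": 0.085},
  {"x": 0.16,"aperture": 0.085},
  {"x": 0.16,"aperture": 0.085},
  {"x": 0.16,"aperture": 0.085},
  {"x": 0.128,"aperture": 0.085},
  {"x": 0.096,"aperture": 0.085},
  {"aperture": 0.085},
])

```text
time_s: 9.75
tcp_pos: [0.5026, 0.237, -0.0028]
orientation: [-3.141, -0.0, 0.1]
wrist_force: [-0.9, 0.5, 0.0]
finger_gap: 0.085
grip_force: 0.2
```

```bash
python3 -c "
from h import *
step(-.181,-.12,TH)"
```

```text
t 9.75 tcp [ 0.5026  0.237  -0.0028] rpy [-3.1414e+00 -2.0000e-04  1.0010e-01] corner -0.1899 -0.1214 F [-0.89  0.46  0.04] gap 0.085 grip 0.2 q7 -2.22
dx 0.0089 dy -0.0015 dz None turn -0.002
```

Converted, 0.004 m is 0.064, 0.003 m is 0.048.

Emit:
shift_gripper([
  {"x": 0.064,"aperture": 0.085},
  {"x": 0.048,"aperture": 0.085},
  {"aperture": 0.085},
])

```text
time_s: 10.12
tcp_pos: [0.5092, 0.2376, -0.0028]
orientation: [3.142, -0.0, 0.1]
wrist_force: [-1.8, -0.1, -1.5]
finger_gap: 0.0851
grip_force: 1.0
```

Emit:
shift_gripper([
  {"x": 0.048,"aperture": 0.085},
  {"x": 0.048,"aperture": 0.085},
  {"aperture": 0.085},
])

```text
time_s: 10.5
tcp_pos: [0.5114, 0.2379, -0.0032]
orientation: [3.14, 0.007, 0.101]
wrist_force: [-17.4, -3.8, 11.4]
finger_gap: 0.0853
grip_force: 9.0
```

```bash
python3 - <<'E'
from h import *; from workcell import r, eyes, job
step(-.181,-.12,TH)
p,d=eyes.camera("top"); c=eyes.get_calibration("top"); W=cloud(d,c)
for k in blobs(W,.014,.03,3000): print(cv2.minAreaRect((cast(k,c,.022)[:,:2]*1000).astype(np.float32)))
E
```

```text
t 10.5 tcp [ 0.5114  0.2379 -0.0032] rpy [3.1396 0.0067 0.1014] corner -0.181 -0.1215 F [-17.41  -3.81  11.41] gap 0.0853 grip 9.0 q7 -2.21
dx 0.0 dy -0.0015 dz None turn -0.0007
((606.92138671875, 241.12100219726562), (174.14686584472656, 239.51406860351562), 5.880021095275879)
```

Converted, -0.06 m is -0.96, 0.045 m is 0.72.

Emit:
shift_gripper([
  {"x": -0.48,"aperture": 0.085},
  {"z": -0.96,"aperture": 0.085},
  {"z": -0.96,"aperture": 0.085},
  {"x": 0.512,"y": 0.72,"aperture": 0.085},
  {"x": 0.512,"y": 0.72,"aperture": 0.085},
  {"x": 0.512,"y": 0.72,"aperture": 0.085},
  {"x": 0.512,"y": 0.72,"aperture": 0.085},
])

```text
time_s: 11.42
tcp_pos: [0.6328, 0.0671, 0.1181]
orientation: [3.141, -0.003, 0.1]
wrist_force: [0.0, 0.1, 0.4]
finger_gap: 0.0851
grip_force: 0.0
```

Emit:
shift_gripper([
  {"turn": -0.0555,"aperture": 0.085},
  {"turn": -0.0555,"aperture": 0.085},
  {"turn": -0.0555,"aperture": 0.085},
  {"turn": -0.0555,"aperture": 0.085},
  {"turn": -0.0555,"aperture": 0.085},
  {"turn": -0.0555,"aperture": 0.085},
  {"turn": -0.0555,"aperture": 0.085},
  {"turn": -0.0555,"aperture": 0.085},
  {"turn": -0.0555,"aperture": 0.085},
  {"aperture": 0.085},
])

```text
time_s: 12.68
tcp_pos: [0.6314, 0.0684, 0.1175]
orientation: [3.14, -0.0, 1.669]
wrist_force: [0.7, -0.8, 0.2]
finger_gap: 0.085
grip_force: 0.0
```

```bash
python3 - <<'E'
from h import *; from workcell import r, eyes, job
step(-.085,-.30,TH+np.pi/2,z=-.003)
E
```

```text
t 12.68 tcp [0.6314 0.0684 0.1175] rpy [ 3.1402e+00 -2.0000e-04  1.6687e+00] corner -0.0789 -0.3023 F [ 0.75 -0.83  0.17] gap 0.085 grip 0.0 q7 -0.36
dx 0.0023 dy -0.0061 dz 0.1205 turn -0.0042
```

Converted, 0.05 m is 0.8, 0.04 m is 0.64, -0.004 rad is -0.0013.

Emit:
shift_gripper([
  {"y": -0.096,"z": 0.8,"turn": -0.0013,"aperture": 0.085},
  {"z": 0.64,"aperture": 0.085},
  {"z": 0.272,"aperture": 0.085},
  {"z": 0.128,"aperture": 0.085},
  {"z": 0.08,"aperture": 0.085},
  {"x": 0.192,"aperture": 0.085},
  {"x": 0.192,"aperture": 0.085},
  {"x": 0.16,"aperture": 0.085},
  {"x": 0.08,"aperture": 0.085},
  {"aperture": 0.085},
])

```text
time_s: 13.92
tcp_pos: [0.6205, 0.1079, -0.0026]
orientation: [3.141, -0.0, 1.676]
wrist_force: [-0.7, -0.5, -0.2]
finger_gap: 0.0848
grip_force: 0.0
```

Emit:
shift_gripper([
  {"x": 0.064,"aperture": 0.085},
  {"x": 0.064,"aperture": 0.085},
  {"aperture": 0.085},
])

```text
time_s: 14.3
tcp_pos: [0.6198, 0.1147, -0.0027]
orientation: [-3.142, 0.0, 1.674]
wrist_force: [0.3, -2.0, -0.7]
finger_gap: 0.0851
grip_force: 0.9
```

```bash
python3 - <<'E'
from h import *; from workcell import r, eyes, job
step(-.085,-.251,TH+np.pi/2)
E
```

```text
t 14.3 tcp [ 0.6198  0.1147 -0.0027] rpy [-3.1416e+00  5.0000e-04  1.6743e+00] corner -0.0857 -0.255 F [ 0.28 -1.97 -0.7 ] gap 0.0851 grip 0.9 q7 -0.49
dx 0.004 dy 0.0007 dz None turn 0.0014
```

Converted, 0.003 m is 0.048, 0.002 m is 0.032.

Emit:
shift_gripper([
  {"x": 0.048,"aperture": 0.085},
  {"x": 0.032,"aperture": 0.085},
  {"aperture": 0.085},
])

```text
time_s: 14.68
tcp_pos: [0.6194, 0.1184, -0.0027]
orientation: [-3.141, 0.002, 1.673]
wrist_force: [-1.4, -6.7, 1.4]
finger_gap: 0.085
grip_force: 3.4
```

Emit:
shift_gripper([
  {"x": 0.032,"aperture": 0.085},
  {"x": 0.032,"aperture": 0.085},
  {"aperture": 0.085},
])

```text
time_s: 15.05
tcp_pos: [0.6194, 0.1185, -0.0028]
orientation: [-3.14, 0.007, 1.671]
wrist_force: [-2.1, -16.1, 6.1]
finger_gap: 0.0851
grip_force: 8.0
```

```bash
python3 - <<'E'
from h import *; from workcell import r, eyes, job
step(-.085,-.251,TH+np.pi/2)
E
```

```text
t 15.05 tcp [ 0.6194  0.1185 -0.0028] rpy [-3.1404  0.007   1.6714] corner -0.0858 -0.2512 F [ -2.15 -16.09   6.06] gap 0.0851 grip 8.0 q7 -0.51
dx 0.0002 dy 0.0008 dz None turn -0.0015
```

Converted, -0.06 m is -0.96, -0.03 m is -0.48.

Emit:
shift_gripper([
  {"x": -0.48,"aperture": 0.085},
  {"z": -0.96,"aperture": 0.085},
  {"z": -0.96,"aperture": 0.085},
  {"z": -0.96,"aperture": 0.085},
  {"x": -0.88,"aperture": 0.085},
  {"x": -0.88,"aperture": 0.085},
  {"x": -0.88,"aperture": 0.085},
  {"x": -0.8,"aperture": 0.085},
  {"x": -0.8,"aperture": 0.085},
  {"aperture": 0.085},
])

```text
time_s: 16.3
tcp_pos: [0.6491, -0.1749, 0.1764]
orientation: [-3.141, 0.001, 1.667]
wrist_force: [0.1, 0.6, -0.1]
finger_gap: 0.0852
grip_force: 0.0
```

```bash
python3 - <<'E'
from h import *; from workcell import r, eyes, job
step(w=(.613,-.176),z=.05)
out=[]
for n in("top","side"):
    p,d=eyes.camera(n); c=eyes.get_calibration(n); W=cloud(d,c)
    for lo,hi,z in((.014,.03,.022),(.052,.068,.06)):
        for k in blobs(W,lo,hi,2000): print(n,z,cv2.minAreaRect((cast(k,c,z)[:,:2]*1000).astype(np.float32)))
    for k in blobs(W,.084,.1): 
        P=cast(k,c,.092); print("lid",(P[:,:2].min(0)+P[:,:2].max(0)).round(4)/2,np.ptp(P,axis=0)[:2].round(3)) if .4<P[:,0].mean()<.7 and -.5<P[:,1].mean()<0 else 0
    out.append(cv2.resize(p[180:330,140:300] if n=="top" else p[220:370,220:380],None,fx=2.4,fy=2.4,interpolation=cv2.INTER_CUBIC)[:,:,::-1])
cv2.imwrite("pics/b3.png",np.hstack(out))
E
```

```text
t 16.3 tcp [ 0.6491 -0.1749  0.1764] rpy [-3.1410e+00  1.0000e-03  1.6673e+00] corner -0.0861 -0.5462 F [ 0.09  0.62 -0.13] gap 0.0852 grip 0.0 q7 0.06
dx 0.0024 dy -0.0361 dz 0.1264 turn None
top 0.022 ((605.9888916015625, 247.9902801513672), (174.54739379882812, 242.27381896972656), 5.860349655151367)
lid [ 0.45705 -0.1953 ] [0.056 0.057]
lid [ 0.61105 -0.17665] [0.057 0.058]
side 0.022 ((608.8373413085938, 237.9990997314453), (173.98451232910156, 214.83441162109375), 5.974834442138672)
lid [ 0.458  -0.1925] [0.057 0.064]
lid [ 0.61495 -0.17055] [0.055 0.065]
lid [ 0.5924  -0.36695] [0.051 0.064]
```

View pics/b3.png

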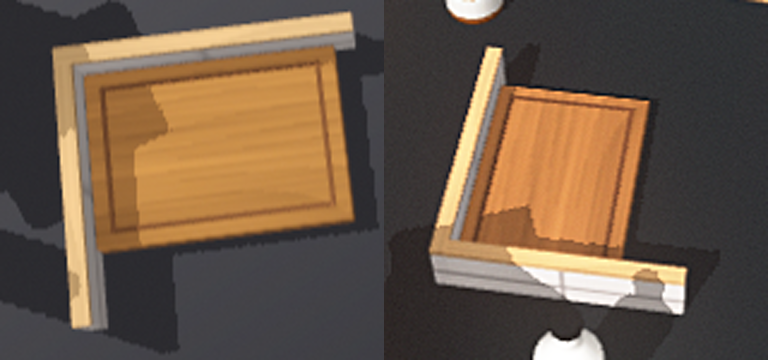

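The board is flush with both walls: in both views the wall face meets the board edge with no dark counter between. Next is tin A.

Converted, 0.05 m is 0.8, -0.036 m is -0.576.

Emit:
shift_gripper([
  {"y": -0.576,"aperture": 0.085},
  {"x": 0.048,"aperture": 0.085},
  {"z": 0.8,"aperture": 0.085},
  {"z": 0.8,"aperture": 0.085},
  {"z": 0.464,"aperture": 0.085},
  {"aperture": 0.085},
])

```text
time_s: 17.15
tcp_pos: [0.6124, -0.1676, 0.0462]
orientation: [-3.138, -0.003, 1.678]
wrist_force: [0.9, 0.2, -0.3]
finger_gap: 0.0848
grip_force: 0.0
```

Emit:
shift_gripper([
  {"aperture": 0.05},
  {"aperture": 0.05},
  {"aperture": 0.05},
  {"aperture": 0.05},
  {"aperture": 0.05},
], force=40)

```text
time_s: 17.77
tcp_pos: [0.6148, -0.1695, 0.0507]
orientation: [3.138, 0.001, 1.675]
wrist_force: [-0.9, 1.6, 6.5]
finger_gap: 0.0574
grip_force: 43.5
```

Emit:
shift_gripper([
  {"z": -0.16,"aperture": 0.05},
  {"z": -0.32,"aperture": 0.05},
  {"z": -0.32,"aperture": 0.05},
  {"aperture": 0.05},
  {"aperture": 0.05},
  {"aperture": 0.05},
  {"aperture": 0.05},
])

```text
time_s: 18.65
tcp_pos: [0.6129, -0.1699, 0.0976]
orientation: [-3.14, -0.001, 1.675]
wrist_force: [-0.5, 0.7, -3.2]
finger_gap: 0.0576
grip_force: 43.6
```

```bash
cat >> h.py <<'E'
def weigh(n=8):
    """mean wrist force over n control periods (camera calls let the time pass)"""
    from workcell import r, eyes, job
    f=[]
    for _ in range(n): eyes.camera("wrist"); f.append(r.read_state()["wrist_force"])
    print("F mean",np.mean(f,0).round(2),"std",np.std(f,0).round(2))
E
python3 -c "
from h import *
weigh(); step(w=(.613,-.174))"
```

```text
F mean [-0.18 -0.08 -3.34] std [0.44 0.33 0.54]
t 19.05 tcp [ 0.6133 -0.17    0.0983] rpy [ 3.1416e+00 -1.0000e-04  1.6748e+00] corner -0.1212 -0.5376 F [ 0.37 -0.12 -4.26] gap 0.0571 grip 43.6 q7 0.03
dx -0.004 dy -0.0007 dz None turn None
```

Tin A weighs about 0.34 kg. Put it back down.

Converted, 0.02 m is 0.32, 0.005 m is 0.08.

Emit:
shift_gripper([
  {"z": 0.32,"aperture": 0.05},
  {"z": 0.32,"aperture": 0.05},
  {"z": 0.08,"aperture": 0.05},
  {"z": 0.048,"aperture": 0.05},
  {"aperture": 0.05},
  {"aperture": 0.05},
])

```text
time_s: 19.8
tcp_pos: [0.6132, -0.17, 0.0508]
orientation: [-3.141, 0.0, 1.675]
wrist_force: [-4.3, 1.0, 5.1]
finger_gap: 0.057
grip_force: 44.2
```

Converted, -0.053 m is -0.848, -0.05 m is -0.8.

Emit:
shift_gripper([
  {"aperture": 0.085},
  {"aperture": 0.085},
  {"aperture": 0.085},
  {"aperture": 0.085},
  {"z": -0.48,"aperture": 0.085},
  {"z": -0.8,"aperture": 0.085},
  {"z": -0.64,"aperture": 0.085},
  {"x": -0.128,"y": -0.848,"aperture": 0.085},
  {"y": -0.832,"aperture": 0.085},
  {"y": -0.832,"aperture": 0.085},
  {"aperture": 0.085},
])

```text
time_s: 21.18
tcp_pos: [0.4541, -0.1959, 0.1698]
orientation: [-3.138, 0.002, 1.671]
wrist_force: [1.2, 0.8, 1.2]
finger_gap: 0.0851
grip_force: 0.0
```

```bash
python3 -c "
from h import *
step(w=(.4577,-.194),z=.046)"
```

```text
t 21.18 tcp [ 0.4541 -0.1959  0.1698] rpy [-3.1380e+00  2.2000e-03  1.6708e+00] corner -0.2822 -0.5472 F [1.2  0.84 1.16] gap 0.0851 grip 0.0 q7 0.28
dx 0.0015 dy 0.0038 dz 0.1238 turn None
```

Converted, 0.05 m is 0.8, 0.04 m is 0.64.

Emit:
shift_gripper([
  {"x": 0.032,"y": 0.048,"z": 0.64,"aperture": 0.085},
  {"z": 0.8,"aperture": 0.085},
  {"z": 0.528,"aperture": 0.085},
  {"aperture": 0.085},
])

```text
time_s: 21.68
tcp_pos: [0.4598, -0.1908, 0.0454]
orientation: [-3.138, -0.003, 1.676]
wrist_force: [0.3, 1.1, -0.3]
finger_gap: 0.0852
grip_force: 0.0
```

Emit:
shift_gripper([
  {"aperture": 0.05},
  {"aperture": 0.05},
  {"aperture": 0.05},
  {"aperture": 0.05},
  {"aperture": 0.05},
], force=40)

```text
time_s: 22.3
tcp_pos: [0.4621, -0.1924, 0.0492]
orientation: [3.139, 0.002, 1.675]
wrist_force: [-1.2, 0.2, 6.4]
finger_gap: 0.0576
grip_force: 42.7
```

Emit:
shift_gripper([
  {"z": -0.16,"aperture": 0.05},
  {"z": -0.32,"aperture": 0.05},
  {"z": -0.32,"aperture": 0.05},
  {"aperture": 0.05},
  {"aperture": 0.05},
  {"aperture": 0.05},
  {"aperture": 0.05},
])

```text
time_s: 23.18
tcp_pos: [0.4604, -0.1918, 0.0967]
orientation: [-3.141, -0.001, 1.675]
wrist_force: [0.6, -0.0, -3.1]
finger_gap: 0.0574
grip_force: 43.6
```

```bash
python3 -c "
from h import *
weigh(); step(w=(.613,-.174))"
```

```text
F mean [-0.26 -0.09 -2.63] std [0.59 0.45 0.41]
t 23.57 tcp [ 0.4608 -0.1919  0.0973] rpy [ 3.1416e+00 -1.0000e-04  1.6749e+00] corner -0.2752 -0.5439 F [-0.25 -0.6  -2.2 ] gap 0.0571 grip 43.6 q7 0.21
dx 0.002 dy 0.1533 dz None turn None
```

Converted, 0.02 m is 0.32, 0.005 m is 0.08.

Emit:
shift_gripper([
  {"z": 0.32,"aperture": 0.05},
  {"z": 0.32,"aperture": 0.05},
  {"z": 0.08,"aperture": 0.05},
  {"z": 0.048,"aperture": 0.05},
  {"aperture": 0.05},
  {"aperture": 0.05},
])

```text
time_s: 24.32
tcp_pos: [0.4612, -0.1921, 0.0499]
orientation: [3.141, 0.001, 1.675]
wrist_force: [-1.0, 0.5, -1.6]
finger_gap: 0.0573
grip_force: 43.5
```

Emit:
shift_gripper([
  {"aperture": 0.085},
  {"aperture": 0.085},
  {"aperture": 0.085},
  {"aperture": 0.085},
  {"z": -0.48,"aperture": 0.085},
  {"z": -0.8,"aperture": 0.085},
  {"z": -0.64,"aperture": 0.085},
  {"x": -0.768,"y": 0.448,"aperture": 0.085},
  {"x": -0.768,"y": 0.448,"aperture": 0.085},
  {"x": -0.768,"y": 0.464,"aperture": 0.085},
  {"x": -0.752,"y": 0.464,"aperture": 0.085},
  {"aperture": 0.085},
])

```text
time_s: 25.82
tcp_pos: [0.5941, -0.3738, 0.1659]
orientation: [-3.14, -0.002, 1.67]
wrist_force: [-0.6, 0.3, 0.1]
finger_gap: 0.085
grip_force: 0.0
```

```bash
python3 -c "
from h import *
step(w=(.594,-.370),z=.046)"
```

```text
t 25.82 tcp [ 0.5941 -0.3738  0.1659] rpy [-3.1396e+00 -2.2000e-03  1.6701e+00] corner -0.1611 -0.7384 F [-0.55  0.35  0.08] gap 0.085 grip 0.0 q7 0.37
dx 0.0038 dy 0.0003 dz 0.1199 turn None
```

Converted, 0.05 m is 0.8, 0.04 m is 0.64.

Emit:
shift_gripper([
  {"x": 0.048,"z": 0.64,"aperture": 0.085},
  {"z": 0.8,"aperture": 0.085},
  {"z": 0.48,"aperture": 0.085},
  {"aperture": 0.085},
])

```text
time_s: 26.32
tcp_pos: [0.5917, -0.3656, 0.0467]
orientation: [-3.137, -0.003, 1.676]
wrist_force: [-0.0, -0.5, 0.8]
finger_gap: 0.0852
grip_force: 0.0
```

Emit:
shift_gripper([
  {"aperture": 0.05},
  {"aperture": 0.05},
  {"aperture": 0.05},
  {"aperture": 0.05},
  {"aperture": 0.05},
], force=40)

```text
time_s: 26.95
tcp_pos: [0.5952, -0.3673, 0.0521]
orientation: [3.138, 0.002, 1.675]
wrist_force: [0.9, 0.6, 7.5]
finger_gap: 0.0574
grip_force: 42.7
```

Emit:
shift_gripper([
  {"z": -0.16,"aperture": 0.05},
  {"z": -0.32,"aperture": 0.05},
  {"z": -0.32,"aperture": 0.05},
  {"aperture": 0.05},
  {"aperture": 0.05},
  {"aperture": 0.05},
  {"aperture": 0.05},
])

```text
time_s: 27.82
tcp_pos: [0.5933, -0.3669, 0.0985]
orientation: [-3.141, -0.001, 1.675]
wrist_force: [0.1, 0.2, -5.2]
finger_gap: 0.0572
grip_force: 44.1
```

```bash
python3 - <<'E'
from h import *; from workcell import r, eyes, job
weigh(); step(-.085,-.12)
p,d=eyes.camera("side"); cv2.imwrite("pics/s4.png",p[80:320,200:560,::-1])
E
```

```text
F mean [-0.07  0.07 -5.18] std [0.29 0.33 0.69]
t 28.23 tcp [ 0.5937 -0.3671  0.0993] rpy [ 3.1416e+00 -1.0000e-04  1.6749e+00] corner -0.1608 -0.7317 F [ 0.32 -0.36 -4.82] gap 0.0574 grip 44.1 q7 0.34
dx 0.6115 dy 0.077 dz None turn None
```

View pics/s4.png

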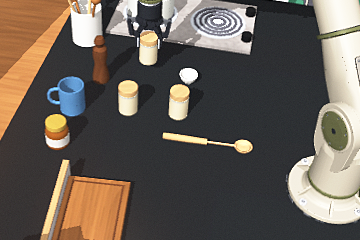

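Tin C, at about 0.53 kg, is clearly the fullest. In the view it is in the gripper, the other two are upright at crop (128,98) and (178,102), and the bystanders are unmoved. Next I carry it over the board.

Converted, -0.05 m is -0.8, 0.007 m is 0.112.

Emit:
shift_gripper([
  {"z": -0.32,"aperture": 0.05},
  {"z": -0.64,"aperture": 0.05},
  {"z": -0.8,"aperture": 0.05},
  {"z": -0.64,"aperture": 0.05},
  {"z": -0.4,"aperture": 0.05},
  {"x": 0.32,"y": 0.096,"aperture": 0.05},
  {"x": 0.56,"y": 0.112,"aperture": 0.05},
  {"x": 0.72,"y": 0.112,"aperture": 0.05},
  {"x": 0.72,"y": 0.112,"aperture": 0.05},
], force=60)

```text
time_s: 29.4
tcp_pos: [0.6052, -0.2173, 0.2743]
orientation: [-3.141, -0.001, 1.676]
wrist_force: [0.6, -0.2, -5.5]
finger_gap: 0.0569
grip_force: 66.9
```

Emit:
shift_gripper([
  {"x": 0.72,"y": 0.08,"aperture": 0.05},
  {"x": 0.72,"y": 0.08,"aperture": 0.05},
  {"x": 0.72,"y": 0.08,"aperture": 0.05},
  {"x": 0.72,"y": 0.08,"aperture": 0.05},
  {"x": 0.72,"y": 0.08,"aperture": 0.05},
  {"x": 0.72,"y": 0.08,"aperture": 0.05},
  {"x": 0.72,"y": 0.08,"aperture": 0.05},
  {"x": 0.72,"y": 0.08,"aperture": 0.05},
  {"x": 0.64,"y": 0.08,"aperture": 0.05},
  {"x": 0.48,"y": 0.08,"aperture": 0.05},
  {"x": 0.32,"aperture": 0.05},
  {"aperture": 0.05},
])

```text
time_s: 30.9
tcp_pos: [0.6064, 0.2363, 0.2744]
orientation: [-3.141, -0.001, 1.68]
wrist_force: [0.2, -0.4, -5.3]
finger_gap: 0.0564
grip_force: 66.9
```

```bash
python3 -c "
from h import *
step(-.085,-.12,TH+np.pi/2,z=.274)"
```

```text
t 30.9 tcp [0.6064 0.2363 0.2744] rpy [-3.1408e+00 -1.5000e-03  1.6804e+00] corner -0.0867 -0.1328 F [ 0.22 -0.42 -5.33] gap 0.0564 grip 66.9 q7 -0.57
dx 0.0128 dy 0.0018 dz 0.0004 turn 0.0075
```

Converted, 0.007 m is 0.112, 0.006 m is 0.096.

Emit:
shift_gripper([
  {"x": 0.112,"y": 0.016,"aperture": 0.05},
  {"x": 0.096,"aperture": 0.05},
  {"aperture": 0.05},
  {"aperture": 0.05},
  {"aperture": 0.05},
  {"aperture": 0.05},
  {"aperture": 0.05},
  {"aperture": 0.05},
])

```text
time_s: 31.9
tcp_pos: [0.6081, 0.2457, 0.2743]
orientation: [-3.142, -0.0, 1.675]
wrist_force: [0.8, 0.4, -4.7]
finger_gap: 0.0569
grip_force: 66.8
```

```bash
python3 - <<'E'
from h import *; from workcell import r, eyes, job
step(-.085,-.12,TH+np.pi/2,z=.274)
p,d=eyes.camera("side"); c=eyes.get_calibration("side"); q,e=eyes.camera("top")
cv2.imwrite("pics/f5.png",np.hstack([p[60:380,200:520],q[120:440,140:540]])[:,:,::-1])
E
```

```text
t 31.9 tcp [0.6081 0.2457 0.2743] rpy [-3.1416e+00 -1.0000e-04  1.6749e+00] corner -0.084 -0.1236 F [ 0.85  0.44 -4.66] gap 0.0569 grip 66.8 q7 -0.58
dx 0.0036 dy -0.001 dz 0.0003 turn 0.002
```

View pics/f5.png

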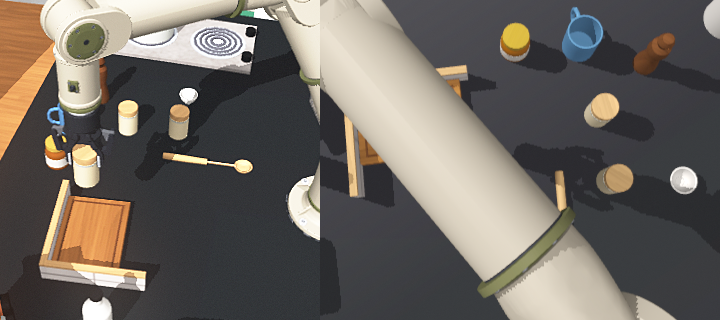

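The tin is upright at (86,165), above the board. The board is still flush in the corner, and the other two tins are standing at (128,118) and (179,122). The tin is within 4 mm of the board's centre, so I'm handing in.

```bash
python3 -c "
from workcell import r, eyes, job
print(job.sign_off())"
```

```text
the job is handed in; nothing more can be done
None
```

Job handed in at about 32 s: the board is flush in the corner, and the fullest tin (tin C in my numbering, about 0.53 kg against 0.34 and 0.27) is held upright about 20 cm above its middle, with the other two tins standing on the counter.

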